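Open the dust-filter canister in the drum maker's workshop

ROBOT

A 6-joint arm with a two-finger parallel gripper is mounted at the origin on the work surface. World frame = base frame: x ahead of the robot, y to its left, z up, the work surface at z = 0. Lengths are in m, angles in degrees, forces in N, time in s.
With the tool pointing down it reaches from about 0.4 to 0.825 m from the base axis. Payload 7 kg.
Tool frame: the origin (TCP) lies midway between the tips of the shut fingers; the grasp point (between the pads) lies r.tcp_to_grasp behind it (r.tcp_to_grasp is the distance from the TCP to the grasp point, in m); x points along the fingers, y is the direction in which the jaws open and shut, and the axes are right-handed (so a half turn about x gives the same grasp; the last joint's range is limited). The gripper opens to 88 mm and grips with 3 to 60 N. Pads are 19 mm wide; open, the fingers measure 130 mm over their backs; the gripper's body (78 mm by 193 mm) begins 47 mm behind the grasp point.
Start: joints at [86.58, 20.546, 0.682, 0, -70.136, -16.507], TCP at [0.23, 0.635, 0.227] pointing down, gripper open.
Joint ranges: [-176.03, 176.03], [-82.01, 121.73], [-58.28, 71.71], [-173.87, 95.51], [-174.79, -0.11], [-173.66, 173.66]. Speed limits (degrees/s): [136.94, 136.94, 172.46, 180, 180, 180].

INTERFACE

Orientations are given as [roll, pitch, yaw] about the fixed x, y, z axes, in that order (R = Rz(yaw) Ry(pitch) Rx(roll)).
In Python, from plant import r gives the robot as it stands.
- The arm moves only by the tool carry_out, never from a script. Its argument "moves" is a list of rows, each a list of 7 numbers: the shift along the world's x, y, z in mm, then the turn, a rotation vector about the world's x, y, z in rad, then the opening in per cent of the stroke, from 0 (shut) to 100 (fully open). In form: [[x, y, z, wx, wy, wz, claw], ...]. A call has 1 to 5 rows; each row is the pose to reach, as a shift and turn from the pose commanded when the call began; what a row does not reach only later rows make up. A row lasts 1/10 s, in which the tool goes at most 50 mm and 8.59 degrees, less where a joint would pass 70% of its speed; a pose out of reach is approached as far as the arm can. A call with a gripper value outside its range is refused whole. The fingers move at their own pace and stop on an object; "squeeze" is the grip in N (left out, the last holds). Time passes only in rows, so rows that repeat a pose let the fingers close. It gives the time, the measured TCP pose, the force and the opening at its end, in the units of the state.
- r.get_state(): the state, without advancing time (a new reading comes with each control period).
- r.capture(name): name is "scene" or "top" or "wrist"; returns the picture (400x640x3 uint8, blue, green, red); there is no depth.
- r.camera_params(name): a dict with "K" (3x3 intrinsics, pixels), "D" ([k1, k2, p1, p2, k3] as OpenCV has them; the pictures are not rectified), "rvec" (rotation vector, rad) and "tvec" (3), from world to camera coordinates, as OpenCV has them. Camera axes: x right, y down, z forward; pixel columns grow to the right and rows downward; lengths in m; the calibration is good to about 2 mm. A picture is of the moment at which its call begins: read the wrist's pose just before it. camera_params takes no time and is no camera call; for the wrist camera it gives the pose at the moment of the call.
- r.close_job(): hands the job in, once; it reports no verdict.
The state is a dict: "time_s": time; "joints": joint angles; "qd": joint speeds; "joint_torque": joint torques, N m; "tcp_pos": TCP position; "eef_rot": TCP orientation; "contact_force": force on the tool from outside, world axes, zero at the start; "moment": the same for the moment, N m; "gripper_width": finger opening in m.
Only numpy, scipy, OpenCV 4.12 (cv2) and the standard library are available. Lean on these libraries where they do the work, as an engineer would, in place of code of your own. Each camera call takes 0.05 s, during which the arm holds its last target. There are 200 camera calls.

TASK

Unlock the black bayonet cover of the dust-filter canister by turning it a quarter turn counter-clockwise (seen from above) while it stays down, then lift it off and set it down gently, upright and wholly on the round cork mat. Its centre knob only swivels, so it serves for lifting; the cover is turned by its side ears, one of which has room to be pushed. Leave the drums, the bowl and the mallet where they are.

Things in the scene. Friction and masses are not known exactly. Their poses are not given: they have to be found in the camera images.
- housing: Grey filter canister fixed to the bench, left or right of the robot, on a 136 mm square plate. Origin: centre of its underside, z up. Body 124 mm across up to 64 mm high, then a neck 88 mm across, rim 100 mm high. Two lugs hidden under the cover, towards its own +x and -x, hold the cover down. A low stub pipe 32 mm thick (axis 34 mm high) sticks out to 77 mm on its +y side at x = -36 mm.
- cover: Black loose round cover, about 0.27 kg. Origin: centre of its skirt's lower rim, 72 mm above the bench when seated; z up. Skirt 116 mm across, top 34 mm above the origin. Locked: its x axis is within 7 degrees of the canister's x axis. Free to lift once turned counter-clockwise over 66 degrees from there; stop at about 93 degrees. Clockwise it soon meets a stop. Sideways play about 2 mm.
- ear_a (a point): Point in the level ear on the cover's +x side, 78 mm from the axis, 15 mm above the cover's origin (87 mm above the bench when seated). The ear reaches from the skirt (58 mm) to 94 mm from the axis, is 16 mm wide and spans 6 to 24 mm above the cover's origin. Pushing it sideways takes about 1 to 3 N; the cover stays where it is left.
- ear_b (a point): The same point in the equal, opposite ear on the cover's -x side.
- knob_grip (a point): Middle of the aluminium knob on the cover's axis, 66 mm above the cover's origin (138 mm above the bench when seated). Knob: upright cylinder 32 mm across, from 49 to 79 mm above the cover's origin, on a thinner stem 16 mm across. It spins on the cover with little friction: good to lift by, useless to turn by.
- stand: Low fixed dark wooden stand, 200 mm (its x) by 360 mm (its y), flat top 50 mm above the bench. Origin: centre of its underside. On the other side of the robot from the canister.
- mat: Round cork mat fixed on the stand, 160 mm across, 4 mm thick, near one end of the stand. Origin: centre of its underside (50 mm above the bench), top 54 mm above the bench.
- drum: Bystander: small frame drum standing loose on the other end of the stand, 102 mm across, 45 mm high, its centre 170 mm from the mat's. Origin: centre of its underside.
- drum_shell: Bystander: tall loose waisted wooden drum shell standing on the bench close beside the canister, 64 mm across at both ends, 190 mm high. Origin: centre of its underside. It stands beside the path of one of the ears and leaves no room there for a gripper.
- bowl: Bystander: loose dark bowl on the bench close beside the canister, on the side opposite the drum shell, 90 mm across, 40 mm high. Origin: centre of its underside.
- mallet: Bystander: wooden mallet lying loose on the bench beyond the work, handle 22 mm thick and 100 mm long towards its own -y, head 60 mm across and 70 mm long towards its +y. Origin: on the bench under the joint of handle and head.
Things that resemble listed ones, but are neither listed nor needed, are in the scene too. What is shaped like the cover but white is not meant. What is shaped like the housing but yellow is not meant.

How it is judged:
By the outcome, as a careful person would: the job done as asked, in the order asked, and still so for the second after the job is handed in, with the robot touching nothing.
It also fails if it takes over 64 s, if anything falls off the work surface, if the arm or the gripper's body presses on something with over 40 N, if the wrist force passes 120 N, or if a joint passes its speed limit or range.

## Working session

There is one attempt and no reset: what is moved stays moved. The work goes in short steps, Python scripts to look and compute and a tool call to move; the robot and the scene stay as the last step left them, time stands still between calls to the robot, and variables do not carry over. Pictures are saved under pics/ and viewed, about 8 in all and at most 12, crops included, and the job is handed in when it is done.

Besides the shell and the picture viewer there is one more tool, called after "Emit:" by a JSON object that holds its "fn" and its "kwargs". carry_out: Moves the arm, as the interface text tells. Its arguments: {"type":"object","properties":{"moves":{"type":"array"},"squeeze":{"type":"number"}},"required":["moves"]}

```bash
ls; mkdir -p pics
cat > h.py <<'E'
import numpy as np, cv2
from plant import r
def ray(name,uv,P=None):
    P=P or r.camera_params(name)
    K=np.array(P["K"],float);D=np.array(P["D"],float)
    R=cv2.Rodrigues(np.array(P["rvec"],float))[0];t=np.array(P["tvec"],float).ravel()
    n=cv2.undistortPoints(np.array(uv,float).reshape(-1,1,2),K,D).reshape(-1,2)
    d=np.c_[n,np.ones(len(n))]@R
    return -R.T@t,d
def onz(name,uv,z,P=None):
    c,d=ray(name,uv,P); z=np.broadcast_to(z,len(d)); return c+d*((z-c[2])/d[:,2])[:,None]
def proj(name,X,P=None):
    P=P or r.camera_params(name)
    return cv2.projectPoints(np.array(X,float).reshape(-1,3),np.array(P["rvec"],float),np.array(P["tvec"],float),np.array(P["K"],float),np.array(P["D"],float))[0].reshape(-1,2)
E
python3 - <<'E'
from h import *
for n in ("scene","top"):
    cv2.imwrite(f"pics/{n}0.png",r.capture(n))
    c,d=ray(n,[[320,200]]);print(n,c,d)
s=r.get_state();print(s["tcp_pos"],s["eef_rot"],s["gripper_width"],s["time_s"],r.tcp_to_grasp)
E
```

```text
pics
scene [ 1.28680654 -0.21148161  0.92807587] [[-0.67668413  0.20668874 -0.70688835]]
top [ 0.41222866 -0.00250032  1.32909503] [[ 0.07100347 -0.00854448 -0.9975882 ]]
[0.22992465 0.63417772 0.22572545] [  94.84157936   89.9148583  -105.09235922] 0.08706763704466156 0.1 0.0188
```

View pics/top0.png

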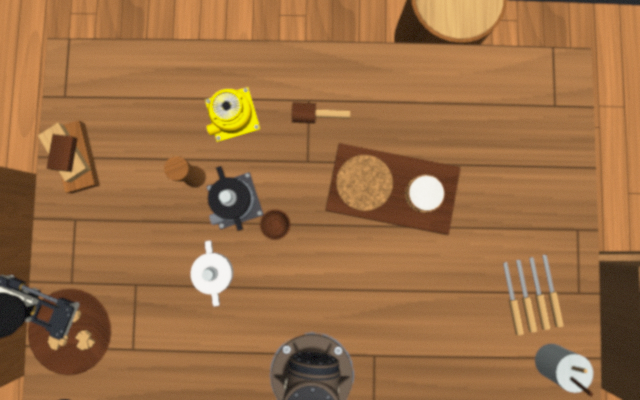

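View pics/scene0.png

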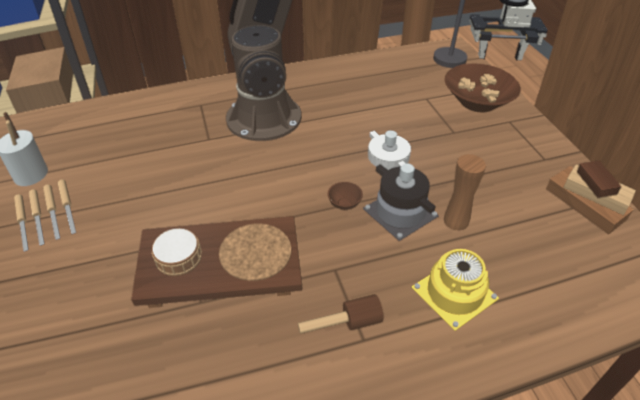

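Candidates in the top view: the black cover (230,198) on the grey canister is the one meant. The white cover (211,273) and yellow housing (232,112) are decoys. The mat is the cork disc (365,182). The drum shell stands at (177,168), so the upper ear (221,174) is blocked, and I'll push the lower ear (238,224), which sweeps towards the low bowl.

Run:
```python
from h import *
im=cv2.imread("pics/top0.png");sc=cv2.imread("pics/scene0.png")
a=cv2.resize(im[140:300,150:300],None,fx=4,fy=4,interpolation=cv2.INTER_CUBIC)[:560,:600]
cv2.imwrite("pics/c1.png",a)
def blobs(name,img,m,box,z,mn=30):
    x0,y0,x1,y1=box;mm=np.zeros_like(m);mm[y0:y1,x0:x1]=m[y0:y1,x0:x1]
    n,l,s,c=cv2.connectedComponentsWithStats(mm)
    for i in range(1,n):
        if s[i,4]>=mn: print(name,s[i],c[i].round(1),onz(name,[c[i]],z)[0].round(4)); yield l==i
V=im.max(2); 
black=((V<50)).astype(np.uint8)
for b in blobs("black",im,black,(195,150,270,240),.1) if 0 else []: pass
def go(name,img,mask,box,z,lab):
    x0,y0,x1,y1=box;mm=np.zeros(mask.shape,np.uint8);mm[y0:y1,x0:x1]=mask[y0:y1,x0:x1]
    n,l,s,c=cv2.connectedComponentsWithStats(mm);i=1+np.argmax(s[1:,4])
    (cx,cy),rad=cv2.minEnclosingCircle(np.argwhere(l==i)[:,::-1].astype(np.float32))
    print(lab,s[i],c[i].round(1),(cx,cy,rad),onz(name,[c[i],(cx,cy)],z).round(4)); return l==i
b=go("top",im,V<50,(195,150,270,240),.1,"cover")
p=np.argwhere(b)[:,::-1]
X=onz("top",p,.096)[:,:2];
go("top",im,im.min(2)>110,(215,180,245,215),.151,"knob")
hsv=cv2.cvtColor(im,cv2.COLOR_BGR2HSV)
m=(hsv[...,2]>110);go("top",im,m,(330,150,400,215),.054,"mat")
go("top",im,im.min(2)>150,(400,165,455,220),.095,"drum")
hs=cv2.cvtColor(sc,cv2.COLOR_BGR2HSV)
go("scene",sc,sc.min(2)>110,(390,160,420,190),.14,"knobS")
go("scene",sc,sc.max(2)<50,(370,160,440,215),.1,"coverS")
for q in [(221,174),(238,224)]: print(onz("top",[q],.096))
print("shell",onz("top",[(177,168)],.19),"bowl",onz("top",[(275,224)],.04), "white",onz("top",[(211,273)],.05))
```

```text
cover [ 209  168   41   61 1017] [229.7 198.6] (229.0, 198.0, 31.953189849853516) [[0.4987 0.2357 0.1   ]
 [0.5002 0.2377 0.1   ]]
knob [219 189  17  17 224] [227.1 197.2] (226.77906799316406, 197.03488159179688, 8.763333320617676) [[0.4987 0.233  0.151 ]
 [0.499  0.2337 0.151 ]]
mat [ 336  150   64   63 2897] [365.3 180.2] (371.0, 177.14166259765625, 38.995872497558594) [[ 0.5625 -0.1419  0.054 ]
 [ 0.5715 -0.1582  0.054 ]]
drum [409 176  35  34 931] [426.2 192.6] (425.952392578125, 192.8095245361328, 17.35466766357422) [[ 0.5266 -0.3065  0.095 ]
 [ 0.5259 -0.3059  0.095 ]]
knobS [390 160  25  28 470] [403.8 172.6] (401.5, 172.5, 16.985387802124023) [[0.5045 0.2303 0.14  ]
 [0.5024 0.2255 0.14  ]]Traceback (most recent call last):
  File "<stdin>", line 27, in <module>
  File "<stdin>", line 15, in go
    return _wrapfunc(a, 'argmax', axis=axis, out=out, **kwds)
    return bound(*args, **kwds)
ValueError: attempt to get argmax of an empty sequence
```

View pics/c1.png

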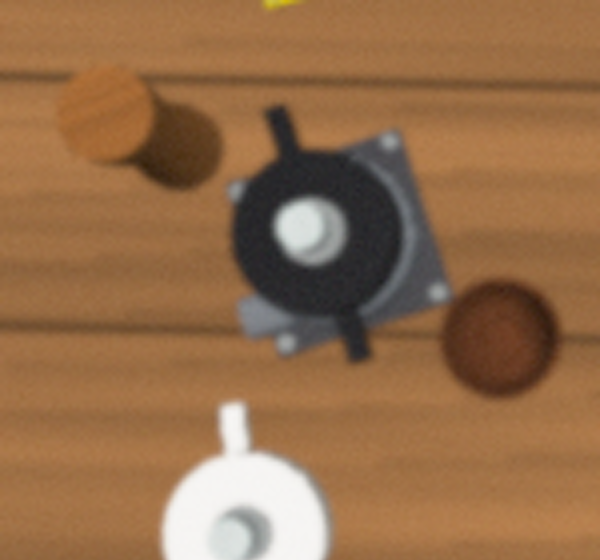

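Run:
```python
from h import *
from scipy.spatial.transform import Rotation as R
im=cv2.imread("pics/top0.png")
E=onz("top",[(219.2,168.6),(239.4,228.5)],.096);print("tips",E.round(4),"mid",E.mean(0)); d=E[0]-E[1];print(np.linalg.norm(d),np.degrees(np.arctan2(d[1],d[0])))
print("shell",onz("top",[(177,168)],.19),"bowl",onz("top",[(275,224)],.04), "white",onz("top",[(211,273)],.05))
# mat boundary: brightness along rays from its centre
g=cv2.GaussianBlur(im,(3,3),0).max(2).astype(float);pts=[]
for a in np.arange(0,360,5):
    rr=np.arange(22,34,.25);q=np.c_[364.8+rr*np.cos(np.radians(a)),182.5+rr*np.sin(np.radians(a))]
    v=cv2.remap(g.astype(np.float32),q[:,0].astype(np.float32),q[:,1].astype(np.float32),1).ravel()
    pts.append(q[np.argmin(np.gradient(v))])
P=onz("top",pts,.054)[:,:2]
for k in range(3):
    A=np.c_[2*P,np.ones(len(P))];s=np.linalg.lstsq(A,(P**2).sum(1),rcond=None)[0];rad=np.sqrt(s[2]+s[:2]@s[:2]);e=abs(np.hypot(*(P-s[:2]).T)-rad);print("mat",s[:2],rad,len(P),e.std());P=P[e<2*e.std()+.001]
s=r.get_state();M=R.from_euler("xyz",s["eef_rot"],degrees=True).as_matrix();print(M.round(3),s["contact_force"])
print("TCP",s["tcp_pos"],proj("top",[s["tcp_pos"]]))
```

```text
tips [[0.5818 0.2688 0.096 ]
 [0.417  0.2069 0.096 ]] mid [0.49942834 0.23785493 0.096     ]
0.17609045948292276 20.59389670618352
shell [[0.56843135 0.35736055 0.19      ]] bowl [[0.43227366 0.11435647 0.04      ]] white [[0.28965213 0.29133769 0.05      ]]
mat [ 0.55701438 -0.13892952] 0.07998109907055555 72 0.00101192128160826
mat [ 0.55685683 -0.13880547] 0.08009320749198126 71 0.0005111693673347596
mat [ 0.55685683 -0.13880547] 0.08009320749198126 71 0.0005111693673347596
[[-0.    -0.341 -0.94 ]
 [-0.001 -0.94   0.341]
 [-1.     0.001 -0.   ]] [-0.37280957 -0.22495875 -0.39112778]
TCP [0.22992465 0.63417772 0.22572545] [[ 55.67514134 300.24874042]]
```

Emit:
{"fn": "carry_out", "kwargs": {"moves": [[10, -21, 0, 0, 0, -0.122, 50], [20, -42, 0, 0, 0, -0.244, 50], [30, -63, 0, 0, 0, -0.366, 50], [40, -85, 0, 0, 0, -0.488, 50], [49, -106, 0, 0, 0, -0.608, 50]]}}

```text
time_s: 0.6
tcp_pos: [0.2793, 0.5274, 0.2261]
eef_rot: [123.6, 89.9, -111.5]
contact_force: [0.7, 0.1, 0.9]
gripper_width: 0.0532
```

Emit:
{"fn": "carry_out", "kwargs": {"moves": [[10, -21, 0, 0, 0, -0.122, 50], [20, -42, 0, 0, 0, -0.244, 50], [30, -63, 0, 0, 0, -0.366, 50], [40, -85, 0, 0, 0, -0.488, 50], [49, -106, 0, 0, 0, -0.608, 50]]}}

```text
time_s: 1.1
tcp_pos: [0.3283, 0.4213, 0.2262]
eef_rot: [152.5, 90.0, -117.4]
contact_force: [0.5, 0.2, 0.4]
gripper_width: 0.0441
```

Emit:
{"fn": "carry_out", "kwargs": {"moves": [[10, -21, 0, 0, 0, -0.122, 50], [20, -42, 0, 0, 0, -0.244, 50], [30, -63, 0, 0, 0, -0.366, 50], [40, -85, 0, 0, 0, -0.488, 50], [49, -106, 0, 0, 0, -0.608, 50]]}}

```text
time_s: 1.6
tcp_pos: [0.3772, 0.3154, 0.2263]
eef_rot: [165.6, 90.0, -139.2]
contact_force: [0.3, -0.6, -0.6]
gripper_width: 0.0438
```

Emit:
{"fn": "carry_out", "kwargs": {"moves": [[10, -21, 0, 0, 0, -0.122, 50], [20, -42, 0, 0, 0, -0.244, 50], [30, -63, 0, 0, 0, -0.366, 50], [40, -85, 0, 0, 0, -0.488, 50], [48, -107, 0, 0, 0, -0.608, 50]]}}

```text
time_s: 2.1
tcp_pos: [0.4252, 0.2085, 0.2263]
eef_rot: [-167.0, 90.0, -146.6]
contact_force: [-0.5, 0.5, 0.1]
gripper_width: 0.0438
```

Run:
```python
from h import *
from scipy.spatial.transform import Rotation as R
s=r.get_state();P=r.camera_params("wrist");im=r.capture("wrist");cv2.imwrite("pics/w1.png",im)
M=R.from_euler("xyz",s["eef_rot"],degrees=True).as_matrix();print(s["time_s"],s["tcp_pos"],M[:,1],np.array(s["joints"]).round(1),s["contact_force"])
print(ray("wrist",[[320,200]],P))
print(proj("wrist",[[.499,.236,.106],[.499,.236,.151],[.4166,.2052,.096],[.424,.208,.087]],P))
```

```text
2.1 [0.4252363  0.20851599 0.22631191] [-3.49159011e-01  9.37063484e-01 -1.04353895e-04] [  50.     1.2  -23.8   -0.   -65.  -119.6] [-0.46649605  0.51523644  0.11536791]
(array([0.34505385, 0.17899843, 0.38458588]), array([[ 0.29573999,  0.10505705, -0.94949362]]))
[[321.22313193 270.52991252]
 [321.17017176 298.37048401]
 [321.09839114 180.1003171 ]
 [321.15748922 185.74758878]]
```

View pics/w1.png

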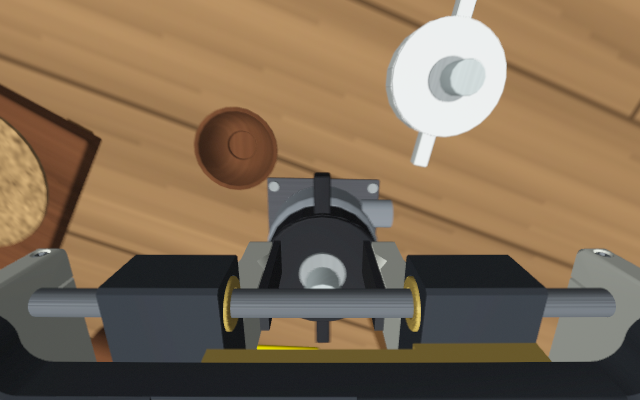

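The view shows the ear (322,175–205) centred between the fingers, with the white cover, bowl and pipe clear. I'll descend to straddle it.

Emit:
{"fn": "carry_out", "kwargs": {"moves": [[-1, -1, -35, 0, 0, 0, 50], [-1, -1, -70, 0, 0, 0, 50], [-1, -1, -105, 0, 0, 0, 50], [-1, -1, -130, 0, 0, 0, 50], [-1, -1, -142, 0, 0, 0, 50]]}}

```text
time_s: 2.65
tcp_pos: [0.4228, 0.2073, 0.082]
eef_rot: [-157.3, 89.8, -136.6]
contact_force: [-0.1, 0.0, -0.1]
gripper_width: 0.0437
```

Run:
```python
from h import *
c=np.array([499,236]);a0=200.6;R=80
# arc: shift per waypoint in mm for tool leading angle b
p0=c+R*np.array([np.cos(np.radians(a0)),np.sin(np.radians(a0))])
for b in range(0,121,7):
    p=c+R*np.array([np.cos(np.radians(a0+b)),np.sin(np.radians(a0+b))]);print(b,(p-p0).round(1),round(np.radians(b),3))
print(r.get_state()["tcp_pos"],p0)
```

```text
0 [0. 0.] 0.0
7 [ 4.  -8.9] 0.122
14 [  9.  -17.3] 0.244
21 [ 15.1 -25. ] 0.367
28 [ 22.  -31.9] 0.489
35 [ 29.7 -37.9] 0.611
42 [ 38.1 -42.9] 0.733
49 [ 47.  -46.8] 0.855
56 [ 56.3 -49.7] 0.977
63 [ 66.  -51.4] 1.1
70 [ 75.7 -51.8] 1.222
77 [ 85.5 -51.1] 1.344
84 [ 95.1 -49.3] 1.466
91 [104.3 -46.2] 1.588
98 [113.2 -42.1] 1.71
105 [121.5 -36.9] 1.833
112 [129.  -30.7] 1.955
119 [135.8 -23.7] 2.077
[0.42278    0.20727781 0.08204894] [424.11523714 207.85266813]
```

Emit:
{"fn": "carry_out", "kwargs": {"moves": [[0, 0, 1, 0, 0, 0, 28], [0, 0, 1, 0, 0, 0, 28], [2, -4.4, 1, 0, 0, 0.061, 28], [4, -8.9, 1, 0, 0, 0.122, 28], [9, -17.3, 1, 0, 0, 0.244, 28]]}}

```text
time_s: 3.15
tcp_pos: [0.4337, 0.1921, 0.0869]
eef_rot: [13.2, 89.8, 48.1]
contact_force: [-0.3, 0.4, -0.7]
gripper_width: 0.0248
```

Emit:
{"fn": "carry_out", "kwargs": {"moves": [[6.1, -7.7, -2, 0, 0, 0.122, 28], [13, -14.6, -2, 0, 0, 0.244, 28], [20.7, -20.6, -2, 0, 0, 0.367, 28], [29.1, -25.6, -2, 0, 0, 0.489, 28], [38, -29.5, -2, 0, 0, 0.611, 28]]}}

```text
time_s: 3.65
tcp_pos: [0.4719, 0.1622, 0.085]
eef_rot: [-25.6, 89.9, 44.4]
contact_force: [-0.5, 1.4, -0.6]
gripper_width: 0.0248
```

Emit:
{"fn": "carry_out", "kwargs": {"moves": [[9.3, -2.9, 0, 0, 0, 0.122, 28], [19, -4.6, 0, 0, 0, 0.244, 28], [28.7, -5, 0, 0, 0, 0.367, 28], [38.5, -4.3, 0, 0, 0, 0.489, 28], [48.1, -2.5, 0, 0, 0, 0.611, 28]]}}

```text
time_s: 4.15
tcp_pos: [0.5199, 0.1595, 0.085]
eef_rot: [-66.2, 89.9, 38.8]
contact_force: [-1.6, -0.1, -0.1]
gripper_width: 0.0248
```

Run:
```python
from h import *
im=r.capture("top");cv2.imwrite("pics/t2.png",cv2.resize(im[130:260,160:300],None,fx=4,fy=4,interpolation=cv2.INTER_CUBIC))
s=r.get_state();print(s["tcp_pos"],s["contact_force"],s["moment"],np.array(s["joints"]).round(1))
```

```text
[0.52150642 0.16013887 0.0850244 ] [2.70082051 0.86069651 0.95118835] [ 0.12340631 -0.39850402 -0.01486076] [ 37.7  16.2 -26.3   0.  -47.3 -22.3]
```

View pics/t2.png

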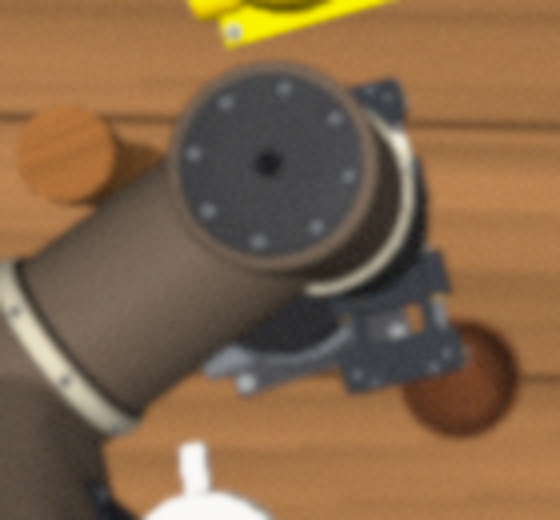

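Emit:
{"fn": "carry_out", "kwargs": {"moves": [[3, 0.9, 0, 0, 0, 0.04, 28], [6, 2, 0, 0, 0, 0.08, 28], [9.2, 3.1, 0, 0, 0, 0.122, 28], [9.2, 3.1, 0, 0, 0, 0.122, 28]]}}

```text
time_s: 4.6
tcp_pos: [0.5288, 0.1627, 0.0846]
eef_rot: [-78.2, 89.9, 33.4]
contact_force: [-0.4, 0.1, 0.2]
gripper_width: 0.0245
```

Emit:
{"fn": "carry_out", "kwargs": {"moves": [[-1, 0, 0, 0, 0, 0, 55], [-1, 0, 0, 0, 0, 0, 55], [-1, 0, 0, 0, 0, 0, 55], [-1, 0, 40, 0, 0, 0, 55], [-1, 0, 80, 0, 0, 0, 55]]}}

```text
time_s: 5.1
tcp_pos: [0.5265, 0.1618, 0.1636]
eef_rot: [106.0, 89.8, -142.3]
contact_force: [0.0, 0.3, -0.1]
gripper_width: 0.0477
```

Emit:
{"fn": "carry_out", "kwargs": {"moves": [[-6, 0, 40, 0, 0, -0.12, 85], [-16, -10, 80, 0, 0, -0.25, 85], [-30, -20, 85, 0, 0, -0.4, 85], [-60, -30, 85, 0, 0, -0.55, 85], [-90, -40, 85, 0, 0, -0.7, 85]]}}

```text
time_s: 5.6
tcp_pos: [0.4366, 0.1219, 0.2487]
eef_rot: [-12.2, 90.0, 59.0]
contact_force: [-0.4, 0.6, 0.0]
gripper_width: 0.0742
```

Run:
```python
from h import *
s=r.get_state();P=r.camera_params("wrist");im=r.capture("wrist")
t=r.capture("top");cv2.imwrite("pics/t3full.png",t);t=cv2.resize(t[140:250,160:300],None,fx=4,fy=4,interpolation=cv2.INTER_CUBIC)
cv2.imwrite("pics/w3.png",im);cv2.imwrite("pics/t3.png",np.vstack([cv2.resize(im,(560,350))[:,:],t])[:600]) if 0 else cv2.imwrite("pics/t3.png",np.hstack([cv2.resize(im,(480,300)),cv2.resize(t,(320,251))[:251].repeat(1,0)]) if 0 else np.vstack([cv2.resize(im,(480,300)),cv2.resize(t,(380,299)) if 0 else cv2.copyMakeBorder(cv2.resize(t,(380,298)),0,0,0,100,0)]))
print(s["time_s"],s["tcp_pos"],s["contact_force"],np.array(s["joints"]).round(1))
print(proj("wrist",[[.499,.236,.106],[.499,.236,.151]],P),proj("scene",[.499,.236,.151]))
```

```text
5.6 [0.43655293 0.12191563 0.24866213] [-0.42752588  0.6139029   0.04452898] [ 40.6  -1.8 -23.8  -0.  -68.  -59.5]
[[300.16117636 299.46954789]
 [297.2198774  328.00808898]] [[405.5918411 167.0989544]]
```

View pics/t3.png

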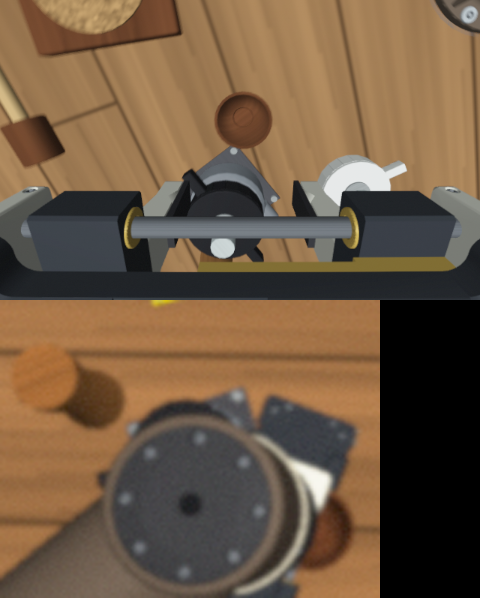

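Run:
```python
from h import *
im=cv2.imread("pics/w3.png");P=r.camera_params("wrist")
m=((im.max(2)<45)).astype(np.uint8);m[:215]=0;m[262:]=0;m[:,:235]=0;m[:,275:]=0
ys,xs=np.where(m);print(xs.min(),ys.min())
for b in (75,80,85,90,95):
    a=np.radians(200.6+b);print(b,proj("wrist",[.499+.094*np.cos(a),.236+.094*np.sin(a),.096],P))
print(onz("wrist",[(249,231)],.096,P)); s=r.get_state();print(s["tcp_pos"])
```

```text
235 226
75 [[259.80426403 223.6393739 ]]
80 [[252.96255681 226.95023466]]
85 [[246.55009341 230.78878776]]
90 [[240.62093553 235.11308746]]
95 [[235.22257162 239.87693995]]
[[0.52195462 0.14650364 0.096     ]]
[0.43452489 0.12100087 0.24911628]
```

Emit:
{"fn": "carry_out", "kwargs": {"moves": [[13, 23, 0, 0, 0, -0.04, 85], [26, 46, 0, 0, 0, -0.08, 85], [39, 69, -20, 0, 0, -0.12, 85], [52, 92, -40, 0, 0, -0.16, 85], [62, 113, -60, 0, 0, -0.2, 85]]}}

```text
time_s: 6.2
tcp_pos: [0.5003, 0.2366, 0.1878]
eef_rot: [-28.1, 90.0, 32.0]
contact_force: [0.2, 0.4, -0.3]
gripper_width: 0.0744
```

Emit:
{"fn": "carry_out", "kwargs": {"moves": [[0, 0, 0, 0, 0, 0, 85], [0, 0, -20, 0, 0, 0, 85], [0, 0, -40, 0, 0, 0, 85], [0, 0, -60, 0, 0, 0, 85], [0, 0, -70, 0, 0, 0, 85]]}}

```text
time_s: 6.7
tcp_pos: [0.4988, 0.2347, 0.1173]
eef_rot: [160.1, 89.9, -139.7]
contact_force: [-0.5, -0.3, 0.1]
gripper_width: 0.0745
```

Run:
```python
from h import *
s=r.get_state();P=r.camera_params("wrist");cv2.imwrite("pics/w4.png",r.capture("wrist"))
print(s["time_s"],s["tcp_pos"],s["contact_force"],s["gripper_width"])
```

```text
6.7 [0.4988396  0.23466304 0.11733822] [-0.50590262 -0.34780198  0.11812116] 0.07452198100831361
```

View pics/w4.png

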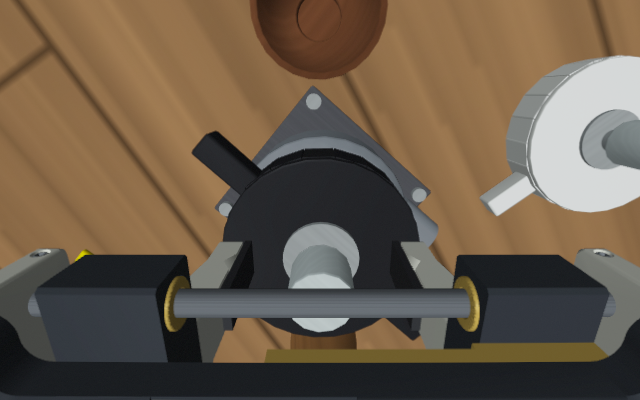

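The knob (320,290) is centred between the pads (235–405), and the ear is turned about 83°. I'll grip it.

Emit:
{"fn": "carry_out", "kwargs": {"moves": [[0, 0, 0, 0, 0, 0, 25], [0, 0, 0, 0, 0, 0, 25], [0, 0, 0, 0, 0, 0, 25], [0, 0, 0, 0, 0, 0, 25], [0, 0, 0, 0, 0, 0, 25]], "squeeze": 30}}

```text
time_s: 7.25
tcp_pos: [0.4996, 0.2355, 0.1191]
eef_rot: [-15.9, 89.9, 44.2]
contact_force: [0.6, -0.0, 0.6]
gripper_width: 0.0407
```

Emit:
{"fn": "carry_out", "kwargs": {"moves": [[0, 0, 3, 0, 0, 0, 25], [0, 0, 8, 0, 0, 0, 25], [0, 0, 15, 0, 0, 0, 25], [0, 0, 22, 0, 0, 0, 25], [0, 0, 30, 0, 0, 0, 25]]}}

```text
time_s: 7.75
tcp_pos: [0.4993, 0.2353, 0.1491]
eef_rot: [140.1, 90.0, -159.8]
contact_force: [0.1, 0.7, -2.4]
gripper_width: 0.0313
```

Emit:
{"fn": "carry_out", "kwargs": {"moves": [[0, 0, 12, 0, 0, 0, 25], [0, 0, 27, 0, 0, 0, 25], [0, 0, 42, 0, 0, 0, 25], [0, 0, 57, 0, 0, 0, 25], [0, 0, 70, 0, 0, 0, 25]]}}

```text
time_s: 8.25
tcp_pos: [0.4995, 0.2355, 0.2202]
eef_rot: [-20.2, 89.9, 39.9]
contact_force: [0.6, 0.5, -4.1]
gripper_width: 0.0311
```

Run:
```python
from h import *
s=r.get_state();P=r.camera_params("wrist");w=r.capture("wrist");sc=r.capture("scene")
cv2.imwrite("pics/sc5.png",sc)
a=cv2.resize(sc[90:250,340:500],(480,480),interpolation=cv2.INTER_CUBIC)
cv2.imwrite("pics/v5.png",np.hstack([a,cv2.resize(w[100:400,200:400],(320,480))]))
print(s["time_s"],s["tcp_pos"],s["contact_force"],s["gripper_width"])
```

```text
8.25 [0.49950426 0.23545386 0.22023274] [ 0.57519403  0.5442086  -4.07278986] 0.03113908218393551
```

View pics/v5.png

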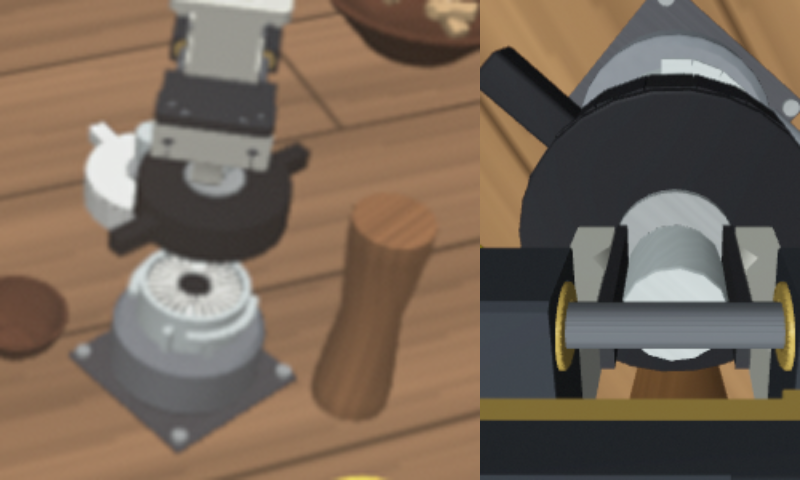

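The cover is off level, with the neck clear and the knob firmly held (width 31 mm, about 3–4 N load). The grip slipped a few mm high, so I'll set it down by feel. Next I'll carry it to the mat.

Emit:
{"fn": "carry_out", "kwargs": {"moves": [[2, -10, 5, 0, 0, 0, 25], [4, -30, 5, 0, 0, 0, 25], [7, -51, 5, 0, 0, 0, 25], [11, -73, 5, 0, 0, 0, 25], [14, -94, 5, 0, 0, 0, 25]]}}

```text
time_s: 8.85
tcp_pos: [0.513, 0.1398, 0.2229]
eef_rot: [151.8, 89.9, -148.0]
contact_force: [1.3, -0.1, -3.2]
gripper_width: 0.0317
```

Emit:
{"fn": "carry_out", "kwargs": {"moves": [[3, -20, 0, 0, 0, 0, 25], [6, -40, 0, 0, 0, 0, 25], [9, -60, 0, 0, 0, 0, 25], [12, -80, 0, 0, 0, 0, 25], [15, -100, 0, 0, 0, 0, 25]]}}

```text
time_s: 9.35
tcp_pos: [0.5279, 0.0399, 0.223]
eef_rot: [137.3, 89.9, -162.6]
contact_force: [1.0, -0.6, -3.0]
gripper_width: 0.0315
```

Emit:
{"fn": "carry_out", "kwargs": {"moves": [[3, -20, 0, 0, 0, 0, 25], [6, -40, 0, 0, 0, 0, 25], [9, -60, 0, 0, 0, 0, 25], [12, -80, 0, 0, 0, 0, 25], [15, -100, 0, 0, 0, 0, 25]]}}

```text
time_s: 9.85
tcp_pos: [0.5427, -0.06, 0.2229]
eef_rot: [126.8, 89.9, -173.1]
contact_force: [0.4, 0.3, -4.0]
gripper_width: 0.0318
```

Emit:
{"fn": "carry_out", "kwargs": {"moves": [[4, -22, 0, 0, 0, 0, 25], [8, -44, -10, 0, 0, 0, 25], [11, -64, -25, 0, 0, 0, 25], [13, -76, -40, 0, 0, 0, 25], [14, -81, -55, 0, 0, 0, 25]]}}

```text
time_s: 10.35
tcp_pos: [0.5566, -0.1413, 0.1672]
eef_rot: [124.9, 89.9, -175.1]
contact_force: [0.4, -0.1, -4.3]
gripper_width: 0.0311
```

Run:
```python
from h import *
s=r.get_state();P=r.camera_params("wrist");w=r.capture("wrist");sc=r.capture("scene");t=r.capture("top")
cv2.imwrite("pics/sc6.png",sc)
a=cv2.resize(sc[150:310,120:320],(600,480),interpolation=cv2.INTER_CUBIC)
cv2.imwrite("pics/v6.png",np.hstack([a,cv2.resize(w[0:400,220:380],(192,480))]))
print(s["time_s"],s["tcp_pos"],s["contact_force"],s["gripper_width"],np.array(s["joints"]).round())
z=s["tcp_pos"][2]
c=np.array(s["tcp_pos"])
print(proj("scene",[c+[0,0,.0188-.066],[.557,-.139,.054]]))
```

```text
10.35 [ 0.55660686 -0.14132524  0.16723361] [ 0.40630418 -0.12103951 -4.2512104 ] 0.031106437705204514 [  5.  14. -17.  -0. -59. -35.]
[[251.28093722 230.15795128]
 [255.2811704  249.85782656]]
```

View pics/v6.png

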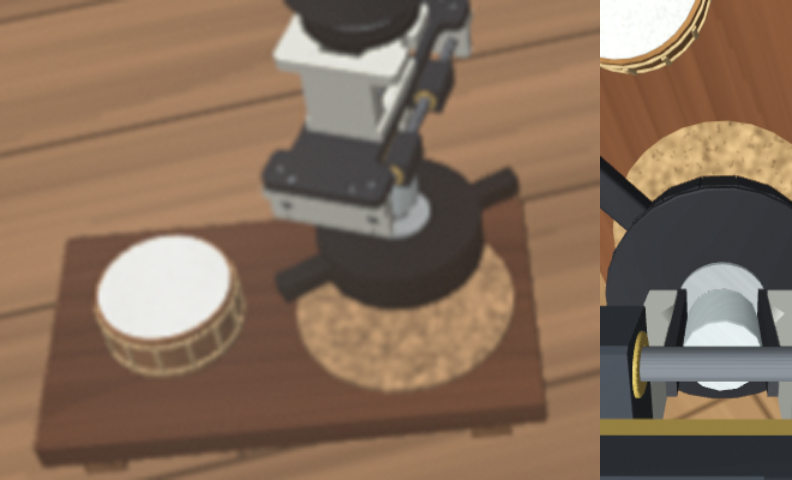

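The cover hangs level above the mat, with the drum clear. I'll descend, slowing near contact.

Emit:
{"fn": "carry_out", "kwargs": {"moves": [[0, 1, -12, 0, 0, 0, 25], [0, 1, -26, 0, 0, 0, 25], [0, 1, -38, 0, 0, 0, 25], [0, 1, -46, 0, 0, 0, 25], [0, 1, -50, 0, 0, 0, 25]]}}

```text
time_s: 11.0
tcp_pos: [0.5571, -0.1384, 0.1177]
eef_rot: [123.9, 89.9, -175.9]
contact_force: [-0.4, 0.1, -3.7]
gripper_width: 0.0315
```

Emit:
{"fn": "carry_out", "kwargs": {"moves": [[0, 0, -1, 0, 0, 0, 25], [0, 0, -2, 0, 0, 0, 25], [0, 0, -3, 0, 0, 0, 25], [0, 0, -4, 0, 0, 0, 25], [0, 0, -5, 0, 0, 0, 25]]}}

```text
time_s: 11.5
tcp_pos: [0.5575, -0.1387, 0.1138]
eef_rot: [-55.8, 90.0, 4.4]
contact_force: [-0.3, -0.7, -4.2]
gripper_width: 0.0315
```

Emit:
{"fn": "carry_out", "kwargs": {"moves": [[0, 0, -1, 0, 0, 0, 25], [0, 0, -2, 0, 0, 0, 25], [0, 0, -3, 0, 0, 0, 25], [0, 0, -3, 0, 0, 0, 25]]}}

```text
time_s: 11.9
tcp_pos: [0.5572, -0.1386, 0.1104]
eef_rot: [119.7, 90.0, 179.8]
contact_force: [0.4, -0.0, -2.7]
gripper_width: 0.0314
```

Emit:
{"fn": "carry_out", "kwargs": {"moves": [[0, 0, -1, 0, 0, 0, 25], [0, 0, -2, 0, 0, 0, 25], [0, 0, -2, 0, 0, 0, 25]]}}

```text
time_s: 12.2
tcp_pos: [0.5573, -0.1386, 0.1084]
eef_rot: [119.5, 90.0, 179.6]
contact_force: [-1.2, -0.1, -3.3]
gripper_width: 0.0316
```

Emit:
{"fn": "carry_out", "kwargs": {"moves": [[0, 0, -1, 0, 0, 0, 25], [0, 0, -2, 0, 0, 0, 25], [0, 0, -2, 0, 0, 0, 25]]}}

```text
time_s: 12.5
tcp_pos: [0.5572, -0.1386, 0.1064]
eef_rot: [111.4, 90.0, 171.6]
contact_force: [0.2, -0.9, -3.0]
gripper_width: 0.0314
```

Emit:
{"fn": "carry_out", "kwargs": {"moves": [[0, 0, -1, 0, 0, 0, 25], [0, 0, -2, 0, 0, 0, 25], [0, 0, -2, 0, 0, 0, 25]]}}

```text
time_s: 12.8
tcp_pos: [0.5573, -0.1386, 0.1044]
eef_rot: [111.0, 90.0, 171.1]
contact_force: [-0.1, -0.8, -3.1]
gripper_width: 0.0317
```

Emit:
{"fn": "carry_out", "kwargs": {"moves": [[0, 0, -1, 0, 0, 0, 25], [0, 0, -1.5, 0, 0, 0, 25], [0, 0, -1.5, 0, 0, 0, 25]]}}

```text
time_s: 13.1
tcp_pos: [0.5576, -0.1387, 0.1034]
eef_rot: [-76.3, 90.0, -16.1]
contact_force: [-0.5, -0.0, -0.1]
gripper_width: 0.0311
```

Emit:
{"fn": "carry_out", "kwargs": {"moves": [[0, 0, -0.4, 0, 0, 0, 25], [0, 0, -0.4, 0, 0, 0, 25]]}}

```text
time_s: 13.3
tcp_pos: [0.5576, -0.1387, 0.1034]
eef_rot: [-74.7, 90.0, -14.5]
contact_force: [-2.0, 0.8, 5.4]
gripper_width: 0.0321
```

Firm contact (+5 N). Now I'll release and rise.

Emit:
{"fn": "carry_out", "kwargs": {"moves": [[0, 0, 0, 0, 0, 0, 85], [0, 0, 0, 0, 0, 0, 85], [0, 0, 0, 0, 0, 0, 85], [0, 0, 0, 0, 0, 0, 85], [0, 0, 0, 0, 0, 0, 85]]}}

```text
time_s: 13.8
tcp_pos: [0.5574, -0.1386, 0.1026]
eef_rot: [97.2, 90.0, 157.4]
contact_force: [-0.3, -0.5, 1.2]
gripper_width: 0.0658
```

Emit:
{"fn": "carry_out", "kwargs": {"moves": [[0, 0, 5, 0, 0, 0, 85], [0, 0, 25, 0, 0, 0, 85], [0, 0, 50, 0, 0, 0, 85], [0, 0, 80, 0, 0, 0, 85], [0, 0, 110, 0, 0, 0, 85]]}}

```text
time_s: 14.3
tcp_pos: [0.5572, -0.1387, 0.2141]
eef_rot: [159.7, 90.0, -140.2]
contact_force: [-0.0, 0.5, -0.5]
gripper_width: 0.0746
```

Emit:
{"fn": "carry_out", "kwargs": {"moves": [[-20, 30, 10, 0, 0, 0, 85], [-40, 60, 20, 0, 0, 0, 85], [-60, 90, 20, 0, 0, 0, 85], [-75, 120, 20, 0, 0, 0, 85], [-80, 140, 20, 0, 0, 0, 85]]}}

```text
time_s: 14.8
tcp_pos: [0.4761, 0.0026, 0.2335]
eef_rot: [-25.6, 89.9, 34.6]
contact_force: [0.3, -0.2, 0.2]
gripper_width: 0.0743
```

Run:
```python
from h import *
t=r.capture("top");sc=r.capture("scene");s=r.get_state()
cv2.imwrite("pics/t7.png",t)
cv2.imwrite("pics/v7.png",np.hstack([cv2.resize(t[90:250,150:470],(480,240))[:240],cv2.resize(sc[150:350,130:396],(320,240))]))
m=np.zeros(t.shape[:2],bool);m[140:240,320:410]=(t.max(2)<50)[140:240,320:410]
n,l,st,c=cv2.connectedComponentsWithStats(m.astype(np.uint8));i=1+np.argmax(st[1:,4]);print(st[i],c[i],onz("top",[c[i]],.08))
print(s["time_s"],s["tcp_pos"],s["contact_force"],s["gripper_width"])
```

```text
[348 192   6   5  10] [350.5 194. ] [[ 0.51966287 -0.09814934  0.08      ]]
14.9 [0.47684558 0.00311577 0.23358328] [-0.44706692 -0.54869674  0.99784969] 0.07418412458289649
```

View pics/v7.png

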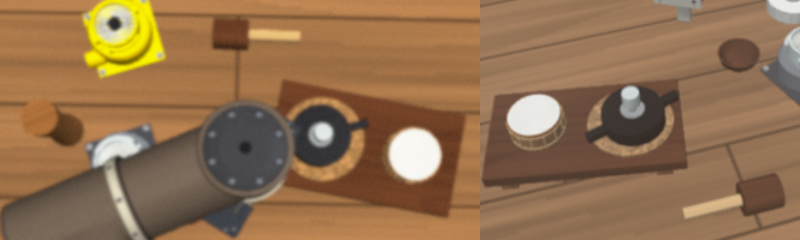

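The cover sits upright and centred on the mat. The drums, bowl and mallet are unmoved, and the arm is clear.

```bash
python3 -c "
from plant import r
print(r.close_job())"
```

```text
the job is handed in; nothing more can be done
None
```

The black cover is off the canister and rests upright, near the centre of the cork mat. The job was handed in after 14.9 s of the 64 s allowed.

- **Unlocking:** I pushed the ear on the bowl side counter-clockwise with the fingers straddling it. The wrist view put the turn at about 83°, past the 66° needed.
- **Lifting:** I started lifting before the fingers had fully closed, so they gripped the knob slightly off its middle. It held firmly, and the scene view showed the cover off and level.
- **Setting down:** I lowered it in 1 mm steps until I felt contact, with the force peaking at about 5 N. Then I released it and moved clear.
- **Last checks:** The final top and scene views showed the cover upright and roughly concentric with the mat. The drums, bowl and mallet looked where they started, and the arm was touching nothing.
- **Failed check:** My automatic colour check of the cover's final position picked up only a 10-pixel speck, so its number is worthless. The final placement rests on those views and the release point, about 1 mm from the measured mat centre.

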